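# Lock the king blank in its carving stand

## Robot

A 6-joint arm with a two-finger parallel gripper is mounted at the origin on the work surface. World frame = base frame: x ahead of the robot, y to its left, z up, the work surface at z = 0. Lengths are in m, angles in rad, forces in N, time in s.
With the tool pointing down it reaches from about 0.35 to 0.85 m from the base axis. Payload 8.1 kg.
Tool frame: the origin (TCP) lies at the centre of the arm's flange, where the gripper is bolted on; the fingertips stand 186 mm ahead of it and the grasp point (between the pads) lies 167 mm ahead of it; z points along the fingers, y is the direction in which the jaws open and shut (so a half turn about z gives the same grasp; the last joint's range is limited). The gripper opens to 93 mm and grips with 3 to 60 N. Pads are 15 mm wide; open, the fingers measure 128 mm over their backs; the gripper's body (75 mm by 188 mm) begins 65 mm behind the grasp point.
Start: joints at [1.073, 0.13, 1.488, -0, 1.523, -0.085], TCP at [0.241, 0.55, 0.405] pointing down, gripper open.
Joint ranges: [-2.96, 2.96], [-0.89, 2.26], [0.02, 2.5], [-1.34, 4.48], [0, 2.73], [-2.66, 2.66]. Speed limits (rad/s): [2.39, 2.39, 2.79, 3.14, 3.14, 3.14].

## Interface

Orientations are given as a rotation vector (axis times angle).
In Python, from plant import robot, viewer, order gives the robot as it stands.
- The arm moves only by the tool apply_moves, never from a script. Its argument "deltas" is a list of rows, each a list of 3 entries, a list of its own where there are three numbers: the finger opening in mm, from 0 to 93, then the shift along the tool's x, y, z in mm, then the turn about the tool's z in rad. In form: [[grip, [dx, dy, dz], yaw], ...]. A call has 1 to 5 rows; each row shifts and turns the commanded pose from where the row before left it, along the tool's axes as they then stand; what a row does not reach is not made up. A row lasts 1/8 s, in which the tool goes at most 62.5 mm and 10.7 degrees, less where a joint would pass 70% of its speed; a pose out of reach is approached as far as the arm can. A call is refused whole if a number of a shift passes 62.5 or a number of a turn 0.188, either way. A call with a gripper value outside its range is refused whole. The fingers move at their own pace and stop on an object; "grip_force" is the grip in N (left out, the last holds). Time passes only in rows, so rows that do not move let the fingers close. It gives the time, the measured TCP pose, the force and the opening at its end, in the units of the state.
- robot.read_state(): the state, without advancing time (a new reading comes with each control period).
- viewer.read_camera(name): name is "scene" or "side" or "wrist"; returns the picture (400x640x3 uint8, blue, green, red); there is no depth.
- viewer.get_calibration(name): a dict with "fx", "fy", "cx", "cy" (pixels), "distortion" ([k1, k2, p1, p2, k3] as OpenCV has them; the pictures are not rectified), "R" (3x3) and "t" (3): a world point X has camera coordinates R X + t. Camera axes: x right, y down, z forward; pixel columns grow to the right and rows downward; lengths in m; the calibration is good to about 2 mm. A picture is of the moment at which its call begins: read the wrist's pose just before it. get_calibration takes no time and is no camera call; for the wrist camera it gives the pose at the moment of the call.
- order.close_job(): hands the job in, once; it reports no verdict.
The state is a dict: "t": time; "q": joint angles; "dq": joint speeds; "joint_torque": joint torques, N m; "tool_pos": TCP position; "orientation": TCP orientation; "force": force on the tool from outside, world axes, zero at the start; "wrist_torque": the same for the moment, N m; "opening": finger opening in m.
Only numpy, scipy, OpenCV 4.12 (cv2) and the standard library are available. Lean on these libraries where they do the work, as an engineer would, in place of code of your own. Each camera call takes 0.05 s, during which the arm holds its last target. There are 200 camera calls.

## Task

Lock the tall king blank into its carving stand: push that stand's brass pin fully home, so that its tip comes out through the hole in the far cheek, then flip the sprung steel ring down over the pin's tip so that it lies against the cheek. Leave the pin of the other stand, with the small bishop, as it is.

Things in the scene. Friction and masses are not known exactly. Their poses are not given: they have to be found in the camera images.
- king_pin_head (a point): Centre of the robot-side face of the level brass pin's head, on the stand with the king blank (dark rosewood, thicker, top 178 mm high, 36 mm wide). Head: disc 30 mm across, 10 thick, its centre 63 mm above the counter, free space behind and below. x: along the pin, the way to push, away from the robot; z up. King's axis is 96 mm less king_pin ahead of it. Pushing takes 3 to 5 N.
- king_pin (a joint): How far this pin is pushed in, m: 0 drawn out (start 0 to 0.010), 0.036 home: head against the near cheek, tip 22 mm out of the far cheek. It only slides straight and stays where left. Shaft 14 mm thick. Stand: fixed oak cradle, 100 mm long along the pin, 70 wide, two upright cheeks 20 thick with tops at 92 mm; the piece's foot stands between them.
- king_ring_tab (a point): Centre of the flat thumb tab (22 x 22 x 4 mm) on the free end of the dark steel ring (inner width 32) hinged on the king stand's far cheek, above the pin's tip, 85 mm high, 62 from here. Open, at the start: points away from the robot, 20 degrees up, tab 106 high. Spring-held open; pressed down with 1 to 2 N to a height near 70 mm, it snaps by itself to hang down the cheek, tab 23 high.
- bishop_pin_head (a point): The same point on the pin of the other stand, which is alike but holds a boxwood bishop (slimmer and smaller, top 136 mm high). This pin is to be left as it is. The stands are side by side, 240 to 400 mm apart, both at some yaw within 17 degrees, and either may be on the left.

How it is judged:
On the way, in this order (a step that is already met when the one before it is completed fails the run):
1. the king's pin is home while its ring is still open (value of joint king_pin above 0.031 m and height (world z) of king_ring_tab above 0.085 m), for 0.1 s.
2. the ring is flipped down over the tip of the pin (value of joint king_pin above 0.031 m and height (world z) of king_ring_tab below 0.032 m), for 0.2 s.
At the end, for the whole second after the job is handed in: The king's pin is within 5 mm of fully home, the ring hangs down round its tip with the tab less than 32 mm above the counter, and the bishop's pin is within 10 mm of where it was (all of step 2 and distance of bishop_pin_head from where it was at the start of the episode below 0.01 m); the robot touches nothing.
It fails at once if the pin of the bishop's stand is moved by more than 10 mm (distance of bishop_pin_head from where it was at the start of the episode above 0.01 m).
It also fails if it takes over 42 s, if anything falls off the work surface, if the arm or the gripper's body presses on something with over 40 N, if the wrist force passes 120 N, or if a joint passes its speed limit or range.

## Working session

There is one attempt and no reset: what is moved stays moved. The work goes in short steps, Python scripts to look and compute and a tool call to move; the robot and the scene stay as the last step left them, time stands still between calls to the robot, and variables do not carry over. Pictures are saved under pics/ and viewed, about 8 in all and at most 12, crops included, and the job is handed in when it is done.

Besides the shell and the picture viewer there is one more tool, called after "Request:" as name([rows], argument=value, ...), one row to a line, values as JSON. apply_moves: Moves the arm, as the interface text tells. Its arguments: {"type":"object","properties":{"deltas":{"type":"array"},"grip_force":{"type":"number"}},"required":["deltas"]}

```bash
mkdir -p pics; cat > h.py <<'E'
import numpy as np, cv2
from scipy.spatial.transform import Rotation as Ro
from plant import robot, viewer, order
def ray(c,uv):
    K=np.array([[c['fx'],0,c['cx']],[0,c['fy'],c['cy']],[0,0,1.]])
    p=cv2.undistortPoints(np.array([[uv]],float),K,np.array(c['distortion'],float))[0,0]
    R=np.array(c['R']);t=np.array(c['t'])
    return -R.T@t, R.T@np.array([p[0],p[1],1.])
def onz(c,uv,z):
    o,d=ray(c,uv); return o+d*(z-o[2])/d[2]
def tri(c1,u1,c2,u2):
    o1,d1=ray(c1,u1);o2,d2=ray(c2,u2)
    s=np.linalg.lstsq(np.c_[d1,-d2],o2-o1,rcond=None)[0]
    a=o1+s[0]*d1;b=o2+s[1]*d2
    return (a+b)/2,np.linalg.norm(a-b)
def proj(c,X):
    K=np.array([[c['fx'],0,c['cx']],[0,c['fy'],c['cy']],[0,0,1.]])
    return cv2.projectPoints(np.array(X,float).reshape(-1,1,3),cv2.Rodrigues(np.array(c['R'],float))[0],np.array(c['t'],float),K,np.array(c['distortion'],float))[0][:,0]
E
python3 - <<'E'
from h import *
for n in ['scene','side']:
    im=viewer.read_camera(n); cv2.imwrite(f'pics/{n}0.png',im)
    c=viewer.get_calibration(n); print(n,c['fx'],-np.array(c['R']).T@np.array(c['t']),np.round(c['R'],2).tolist())
s=robot.read_state();print(s['t'],s['tool_pos'],s['orientation'],s['opening'])
E
```

```text
scene 363.1969530152365 [ 0.79863352 -0.23561614  0.69605747] [[0.63, 0.78, 0.0], [0.67, -0.54, -0.5], [-0.39, 0.32, -0.87]]
side 417.88124708516494 [ 0.26952542 -0.36960065  0.72944439] [[0.77, -0.64, -0.01], [-0.52, -0.62, -0.59], [0.37, 0.46, -0.81]]
0.1 [0.24059787 0.54943339 0.4037601 ] [-6.43759907e-01 -3.07443545e+00  2.54283974e-03] 0.0930558983383853
```

View pics/scene0.png

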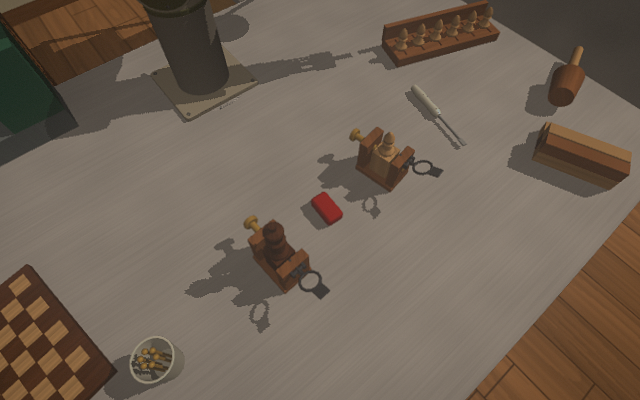

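View pics/side0.png

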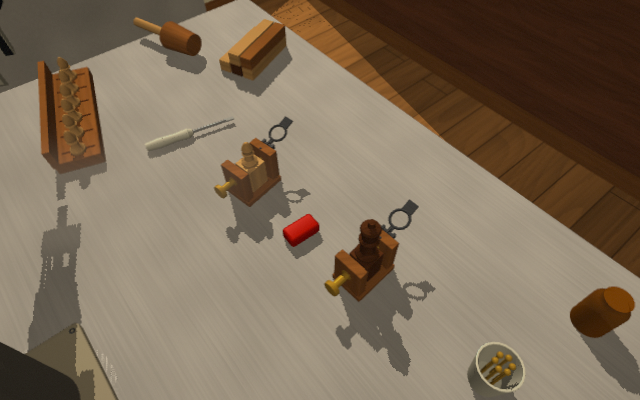

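Scene view: king stand near (275,255), with its pin head near (251,223) and tab at (319,292). Side view: king head at (333,287), tab at (410,207). The bishop stand is at (385,165) in the scene view. I'll triangulate next.

```bash
python3 - <<'E'
from h import *
cs=viewer.get_calibration('scene');cd=viewer.get_calibration('side')
a=cv2.imread('pics/scene0.png');b=cv2.imread('pics/side0.png')
def brass(im,x,y,r=18):
    h=cv2.cvtColor(im,cv2.COLOR_BGR2HSV)
    m=cv2.inRange(h,(18,120,90),(30,255,255)); k=np.zeros_like(m);k[y-r:y+r,x-r:x+r]=1
    ys,xs=np.nonzero(m*k);return len(xs),xs.mean().round(1),ys.mean().round(1),xs.min(),xs.max(),ys.min(),ys.max()
for n,im,x,y in [('s',a,251,223),('d',b,333,287)]: print(n,brass(im,x,y))
for n,p,q in [('khead',(251,222),(333,287)),('ktab',(319,292),(410,207)),('bhead',(355,135),(221,190)),('btab',(434,171),(287,123)),('ktop',(274,224),(371,223))]:
    print(n,*tri(cs,p,cd,q))
cv2.imwrite('pics/crop.png',np.hstack([cv2.resize(a[200:310,230:340],None,fx=3.6,fy=3.6,interpolation=2),cv2.resize(b[195:305,315:425],None,fx=3.6,fy=3.6,interpolation=2)]))
E
```

```text
s (92, np.float64(252.3), np.float64(222.8), np.int64(245), np.int64(259), np.int64(216), np.int64(230))
d (223, np.float64(336.7), np.float64(282.5), np.int64(325), np.int64(348), np.int64(273), np.int64(295))
khead [ 0.47544407 -0.14837226  0.06384087] 0.002881356744216036
ktab [ 0.6720781  -0.13585611  0.10605056] 0.0019595897900831953
bhead [0.43966056 0.15308195 0.063109  ] 2.0394088580778595e-05
btab [0.63052362 0.18291294 0.10950181] 0.0038653026056702324
ktop [ 0.55826625 -0.13896563  0.17381377] 0.006364357786098956
```

View pics/crop.png

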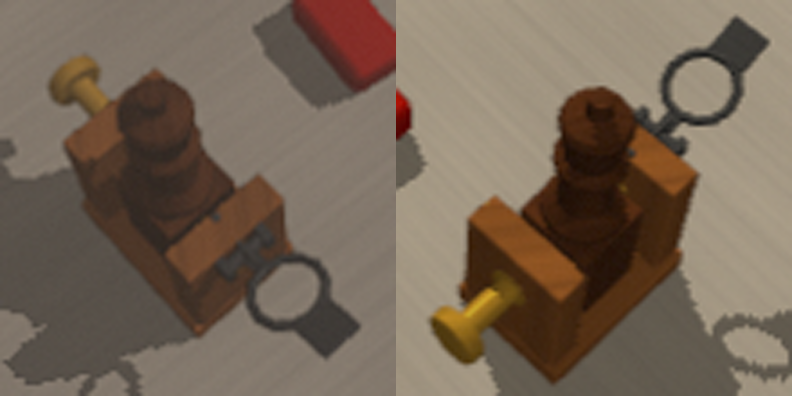

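Both heights come out right (head 0.064, tab 0.106). The king's pin yaw is about 3.6°, with the head at (0.475, -0.148). The fingers will be closed for pushing. Moving over now.

Request:
apply_moves([
  [0,[-40,-40,0],-0.158],
  [0,[-30,-50,0],-0.158],
  [0,[-10,-55,0],-0.159],
  [0,[-10,-60,0],0],
  [0,[-10,-60,0],0],
])

```text
t: 0.72
tool_pos: [0.3096, 0.265, 0.4044]
orientation: [-0.099, 3.14, -0.0]
force: [0.6, -0.2, 0.8]
opening: 0.0474
```

Request:
apply_moves([
  [0,[-10,-60,0],0],
  [0,[-10,-60,0],0],
  [0,[-10,-60,0],0],
  [0,[-10,-60,0],0],
  [0,[-10,-60,0],0],
])

```text
t: 1.35
tool_pos: [0.3781, -0.0315, 0.4047]
orientation: [-0.097, 3.139, 0.0]
force: [1.7, 0.1, -0.5]
opening: 0.001
```

Request:
apply_moves([
  [0,[-20,-61,0],0],
  [0,[-19,-61,0],0],
  [0,[0,0,30],0],
  [0,[0,0,0],0],
])

```text
t: 1.85
tool_pos: [0.4228, -0.1462, 0.3719]
orientation: [0.095, -3.135, -0.005]
force: [-0.1, -0.8, 0.1]
opening: 0.0001
```

```bash
python3 - <<'E'
from h import *
c=viewer.get_calibration('wrist');s=robot.read_state();a=viewer.read_camera('wrist');cv2.imwrite('pics/w1.png',a)
print(s['tool_pos'],-np.array(c['R']).T@np.array(c['t']),np.round(c['R'],2).tolist())
print(proj(c,[[.4754,-.1484,.0635],[.672,-.136,.106]]))
import pickle;pickle.dump(c,open('w1.pkl','wb'))
E
```

```text
[ 0.4227608  -0.14622411  0.3719153 ] [ 0.34210272 -0.15199249  0.35236123] [[-0.06, 1.0, 0.0], [0.96, 0.06, 0.29], [0.29, 0.02, -0.96]]
[[317.37335865 240.66015287]
 [318.13628796 407.7779204 ]]
```

View pics/w1.png

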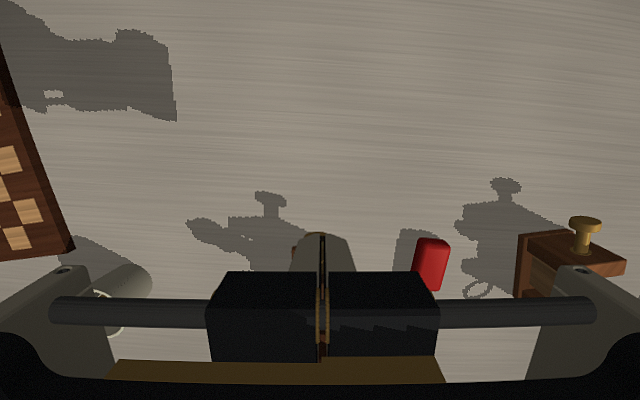

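The wrist view is mostly blocked by the fingers. The head peeks out behind them near column 320, against 317 predicted, so it is aligned. Lowering now.

Request:
apply_moves([
  [0,[0,-5,50],0],
  [0,[0,0,50],0],
  [0,[0,0,38],0],
  [0,[-20,0,0],0],
  [0,[-10,0,0],0],
])

```text
t: 2.52
tool_pos: [0.4551, -0.1485, 0.2379]
orientation: [-0.1, 3.139, -0.001]
force: [-0.3, -0.2, 0.9]
opening: 0.0006
```

Request:
apply_moves([
  [0,[-8,0,0],0],
  [0,[-6,0,0],0],
  [0,[-6,0,0],0],
  [0,[-6,0,0],0],
  [0,[0,0,0],0],
])

```text
t: 3.15
tool_pos: [0.4804, -0.1476, 0.2368]
orientation: [-0.098, 3.139, -0.0]
force: [0.2, -0.9, 0.0]
opening: 0.0004
```

```bash
python3 - <<'E'
from h import *
a=viewer.read_camera('side');cv2.imwrite('pics/s1.png',cv2.resize(a[150:320,250:500],None,fx=3,fy=3))
E
```

```text
(no output)
```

View pics/s1.png

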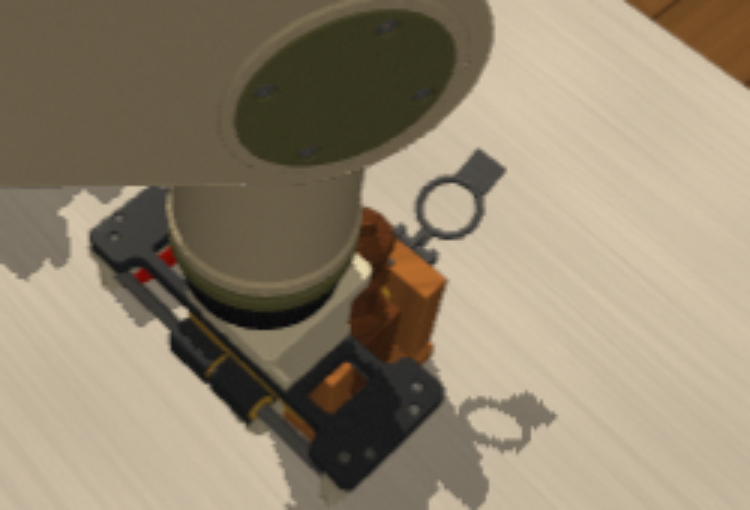

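The gripper hides the head, so I'll push further while reading the force in motion.

Request:
apply_moves([
  [0,[-5,0,0],0],
  [0,[-5,0,0],0],
])

```text
t: 3.45
tool_pos: [0.4899, -0.147, 0.2366]
orientation: [0.097, -3.139, -0.0]
force: [-2.8, 0.2, 1.5]
opening: 0.0006
```

Request:
apply_moves([
  [0,[-4,0,0],0],
  [0,[-4,0,0],0],
])

```text
t: 3.7
tool_pos: [0.4938, -0.1469, 0.2364]
orientation: [0.098, -3.123, -0.002]
force: [-56.9, -2.0, 45.3]
opening: 0.0002
```

That's a hard stop, and the finger face at x≈0.501 matches the expected home position. Backing off to look.

Request:
apply_moves([
  [0,[6,0,0],0],
  [0,[40,0,0],0],
  [0,[20,0,-50],0],
  [0,[0,0,-60],0],
  [0,[0,0,-60],0],
])

```text
t: 4.32
tool_pos: [0.4318, -0.1504, 0.4088]
orientation: [-0.097, 3.139, -0.0]
force: [1.4, -0.1, 0.7]
opening: 0.0006
```

Request:
apply_moves([
  [0,[0,60,0],0],
  [0,[0,60,0],0],
  [0,[0,60,0],0],
])

```text
t: 4.7
tool_pos: [0.4208, 0.0307, 0.4075]
orientation: [-0.096, 3.138, 0.0]
force: [0.6, 0.5, 0.3]
opening: 0.0004
```

```bash
python3 - <<'E'
from h import *
b=viewer.read_camera('side');a=viewer.read_camera('scene')
cv2.imwrite('pics/c2.png',np.hstack([cv2.resize(a[200:310,230:340],None,fx=3.6,fy=3.6,interpolation=2),cv2.resize(b[195:305,315:425],None,fx=3.6,fy=3.6,interpolation=2)]))
E
```

```text
(no output)
```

View pics/c2.png

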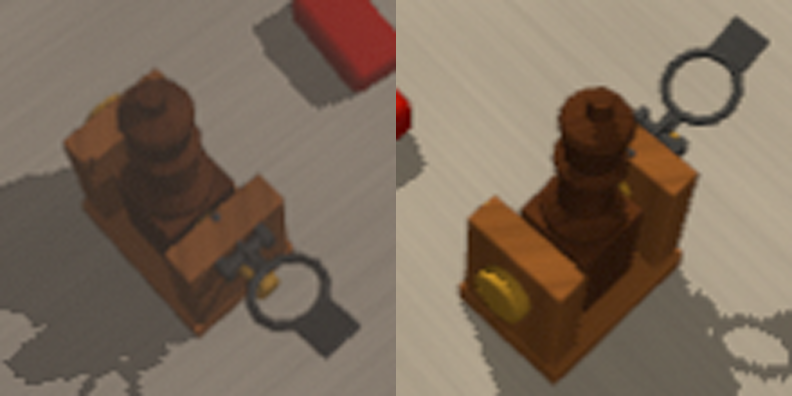

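The pin is home: the head is flat on the cheek and the brass tip is visible under the still-open ring. Next is the tab.

Request:
apply_moves([
  [0,[-48,-36,0],0],
  [0,[-48,-36,0],0],
  [0,[-48,-37,0],0],
  [0,[-48,-37,0],0],
  [0,[-48,-37,0],0],
])

```text
t: 5.42
tool_pos: [0.6735, -0.1409, 0.4065]
orientation: [-0.097, 3.139, -0.0]
force: [0.2, 0.1, 0.0]
opening: 0.0006
```

Request:
apply_moves([
  [0,[0,0,0],0],
  [0,[0,0,50],0],
  [0,[0,0,0],0],
])

```text
t: 5.8
tool_pos: [0.67, -0.1385, 0.3519]
orientation: [0.097, -3.132, -0.004]
force: [-0.4, 0.9, -1.4]
opening: 0.0004
```

Request:
apply_moves([
  [0,[-3,3,40],0],
  [0,[0,0,20],0],
  [0,[0,0,12],0],
  [0,[0,0,12],0],
  [0,[0,0,10],0],
])

```text
t: 6.42
tool_pos: [0.6748, -0.1356, 0.2632]
orientation: [-0.098, 3.139, -0.001]
force: [-0.3, -0.4, 0.2]
opening: 0.0006
```

Request:
apply_moves([
  [0,[0,0,10],0],
  [0,[0,0,6],0],
  [0,[0,0,0],0],
  [0,[0,0,0],0],
])

```text
t: 6.92
tool_pos: [0.6747, -0.1355, 0.2471]
orientation: [-0.098, 3.14, -0.0]
force: [-0.7, 1.2, -0.4]
opening: 0.0007
```

Request:
apply_moves([
  [0,[-40,0,0],0],
  [0,[0,0,-60],0],
  [0,[0,0,-60],0],
  [0,[0,60,-40],0],
  [0,[0,60,0],0],
])

```text
t: 7.55
tool_pos: [0.7083, -0.0212, 0.4079]
orientation: [-0.094, 3.131, -0.002]
force: [0.3, 0.9, -0.4]
opening: 0.0006
```

```bash
python3 - <<'E'
from h import *
b=viewer.read_camera('side');a=viewer.read_camera('scene')
cv2.imwrite('pics/c3.png',np.hstack([cv2.resize(a[200:310,230:340],None,fx=3.6,fy=3.6,interpolation=2),cv2.resize(b[195:305,315:425],None,fx=3.6,fy=3.6,interpolation=2)]))
E
```

```text
(no output)
```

View pics/c3.png

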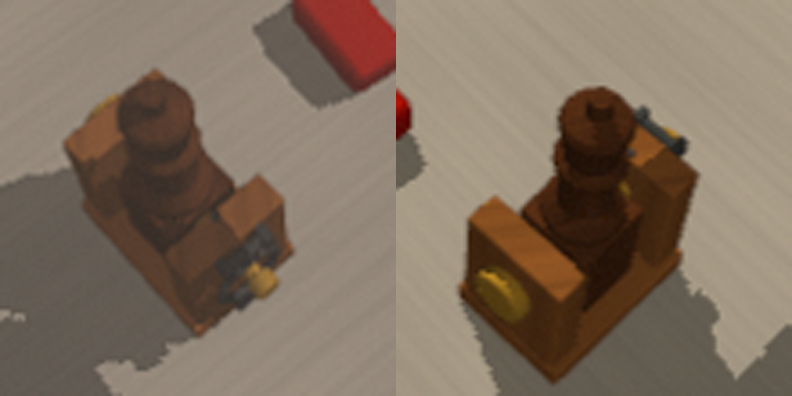

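The ring now hangs down against the far cheek with the brass tip through it, and the pin head is still flat on the near cheek. The arm is clear, so I'll let it settle and hand in.

Request:
apply_moves([
  [0,[0,0,0],0],
  [0,[0,0,0],0],
  [0,[0,0,0],0],
])

```text
t: 8.02
tool_pos: [0.7075, -0.0226, 0.401]
orientation: [0.095, -3.14, 0.0]
force: [0.1, 0.0, 1.1]
opening: 0.0008
```

```bash
python3 -c "
from plant import order
print(order.close_job())"
```

```text
the job is handed in; nothing more can be done
None
```

The king blank is locked in its stand. I pushed its pin home with closed fingers, then pressed the ring's tab down until it snapped over the tip. I handed the job in at about 8 s; no verdict is reported.

- **Pin and ring:** after the push, the pictures showed the head flat against the near cheek, and the tip out of the far cheek with the ring still open. After the press, they showed the ring hanging down the far cheek around the tip. I judged both by eye and did not measure the final tab height or pin depth.
- **Push force:** the last push ended hard against the stop, reading about 57 N sideways and 45 N upward at the wrist. That is under the 120 N wrist limit. The fingertips did the pushing, but I did not check separately that the gripper's body stayed off the king; by my sizes it had about 12 mm to spare.
- **Bishop's pin:** the arm never went near it below travel height. I did not measure it again at the end.
- **Robot at hand-in:** it stood clear of everything, with wrist force near zero.

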